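# Bench stone from the drying rack to its holder, fine face up

## Task

Set up the two-tone sharpening stone for the chisel: lift it out of the drying rack, stand it on its long edge on the grey-green rubber mat and let go of it, then tip it over with a light push so that it lies flat on the mat with its cream (fine) face up. Then take it again across its width and lay it in the stone holder, flat on the bed between the two end stops, cream face up, and let go. The stone is brittle, so never drop or fling it, and leave the brown stone in the rack, the chisel, the mug and the sanding block where they are.

Things in the scene. Friction and masses are not known exactly. Their poses are not given: they have to be found in the camera images.
- stone_center (a point): Centre of the two-tone sharpening stone: 150 mm long (x axis), 54 wide (y), 22 thick (z), about 0.4 kg. +z is the cream fine face (cream layer 10 mm), -z the slate-dark coarse face. It starts on a long edge in one of the rack's two places (y axis vertical), centre 43 mm, top 70 mm above the table. Tipped from its edge, the face towards which it falls ends underneath.
- stone: The same two-tone stone (its origin and axes are those of its centre point).
- oilstone_center (a point): Centre of the plain red-brown sharpening stone of the same size (150 x 54 x 22 mm, same axes), which stands on edge in the other place of the rack and stays there.
- drying_rack: Drying rack, fixed: white drip tray 176 x 176 mm, rim 10 mm high, and two pale wooden rails along its y axis, 18 mm thick, at x = -48 and +48 mm. Both have notches at y = -43 and +43 mm, 26 mm wide, floor 16 mm and rail tops 34 mm above the table. A stone stands on edge across both rails, along the rack's x axis, its upper 36 mm free. Origin at the centre of the underside.
- mat_top (a point): Centre of the top of the grey-green rubber mat, fixed, 260 mm along its x axis, 200 mm along its y axis, 3 mm thick, lying flat on the table; z up.
- holder_bed (a point): Centre of the holder's bed, 26 mm above the table; z up. Fixed black bar 186 mm long (x axis), 46 wide, so the stone overhangs 4 mm each side; long sides open. A steel stop at each end: inner faces at x = -79 and +79 mm, 13 mm above the bed, sloped outwards by 4 mm above 7 mm. Brass clamp screw at the -x end, below bed height, to x = -109. The stone may lie either way round, cream up.
- chisel: Small wood chisel lying on the table, 172 mm long, 21 mm thick wooden handle, steel blade; origin on the table side near the middle of its length, x axis towards the blade. A bystander.
- water_mug: White mug with dark stripes, 86 mm across, 90 mm tall, handle on its -y side. Origin at the bottom. A bystander.
- sanding_block: Brown foam sanding block 28 x 70 x 16 mm. Origin at the centre of its underside. A bystander.

How it is judged:
On the way, in this order (a step that is already met when the one before it is completed fails the run):
1. the stone stands by itself on a long edge on the mat: upright within 0.12 rad, centre 30 mm above the table within 4, within 90 mm along and 85 mm across of the mat's centre (angle between stone_center's own z axis and vertical between 1.451 and 1.691 rad and height (world z) of stone_center between 0.026 and 0.034 m and x of stone_center in the frame of mat_top between -0.09 and 0.09 m and y of stone_center in the frame of mat_top between -0.085 and 0.085 m and contact force between the fingers and stone below 0.1 N and linear speed of stone below 0.03 m/s and angular speed of stone below 0.2 rad/s), for 0.2 s.
2. the stone lies by itself on the mat, cream face up: level within 0.1 rad, centre 14 mm above the table within 4, within 90 mm along and 85 mm across of the mat's centre (angle between stone_center's own z axis and vertical below 0.1 rad and height (world z) of stone_center between 0.01 and 0.018 m and x of stone_center in the frame of mat_top between -0.09 and 0.09 m and y of stone_center in the frame of mat_top between -0.085 and 0.085 m and contact force between the fingers and stone below 0.1 N and linear speed of stone below 0.03 m/s and angular speed of stone below 0.2 rad/s), for 0.2 s.
At the end, for the whole second after the job is handed in: Two-tone stone at rest and released in the holder, cream face up: level within 0.06 rad, 11 mm above the bed within 3, centred within 7 mm along and 10 across, in line within 0.12 rad. Brown stone within 20 mm, chisel, mug and sanding block within 30 mm of their starts (x of stone_center in the frame of holder_bed between -0.007 and 0.007 m and y of stone_center in the frame of holder_bed between -0.01 and 0.01 m and z of stone_center in the frame of holder_bed between 0.008 and 0.014 m and angle between stone_center's own z axis and vertical below 0.06 rad and angle between the x axis of stone_center and the x axis of holder_bed, either way round below 0.12 rad and contact force between the fingers and stone below 0.1 N and linear speed of stone below 0.03 m/s and angular speed of stone below 0.2 rad/s and distance of oilstone_center from where it was at the start of the episode below 0.02 m and distance of each of chisel, water_mug, sanding_block from where it was at the start of the episode below 0.03 m); the robot touches nothing.
It fails at once if the stone is dropped or flung (faster than 0.9 m/s) (linear speed of stone above 0.9 m/s).
It fails at once if the brown stone is disturbed in its rack (moved over 20 mm) (distance of oilstone_center from where it was at the start of the episode above 0.02 m).
It fails at once if the chisel is disturbed (moved over 30 mm) (distance of chisel from where it was at the start of the episode above 0.03 m).
It fails at once if the mug is disturbed (moved over 30 mm) (distance of water_mug from where it was at the start of the episode above 0.03 m).
It fails at once if the sanding block is disturbed (moved over 30 mm) (distance of sanding_block from where it was at the start of the episode above 0.03 m).
It also fails if it takes over 59 s, if anything falls off the work surface, if the arm or the gripper's body presses on something with over 40 N, if the wrist force passes 120 N, or if a joint passes its speed limit or range.

## Robot

A 7-joint arm with a two-finger parallel gripper is mounted at the origin on a cart in front of the work surface, level with it; the furniture and walls round the work are solid. World frame = base frame: x ahead of the robot, y to its left, z up, the work surface at z = 0. Lengths are in m, angles in rad, forces in N, time in s.
With the tool pointing down it reaches from about 0.35 to 0.9 m from the base axis. Payload 7.2 kg.
Tool frame: the origin (TCP) lies at the very end of the fingers, on their centre line; the grasp point (between the pads) lies 19 mm behind it (grip_point_offset is the distance from the TCP to the grasp point, in m); z points along the fingers, y is the direction in which the jaws open and shut (so a half turn about z gives the same grasp; the last joint's range is limited). The gripper opens to 88 mm and grips with 3 to 60 N. Pads are 20 mm wide; open, the fingers measure 115 mm over their backs; the gripper's body (75 mm by 178 mm) begins 61 mm behind the grasp point.
Start: joints at [1.09, 0.411, -0.013, 1.596, 0.006, 1.134, -0.082], TCP at [0.251, -0.573, 0.223] pointing down, gripper open.
Joint ranges: [-2.95, 2.95], [-0.29, 1.99], [-1.47, 1.44], [0.14, 2.54], [-1.03, 4.17], [0.13, 1.85], [-2.86, 2.86]. Speed limits (rad/s): [2.39, 2.39, 3.01, 3.01, 3.14, 3.14, 3.14].

## Interface

Orientations are given as a unit quaternion [x, y, z, w].
In Python, from cell import * gives the robot as it stands. The module is installed in compiled form; this text tells all that it offers.
- The arm moves only by the shell command python3 -m handwheel 'ROWS' [FORCE]. ROWS is JSON, a list of rows, each an object of numbers: "hand": the closure, from -1 (fully open) to 1 (shut), so that 0 is half open; "dx", "dy", "dz": the shift along the tool's x, y, z in m; "twist": the turn about the tool's z in units of 6 degrees (1.0 is 6 degrees). A call has 1 to 20 rows; each row shifts and turns the commanded pose from where the row before left it, along the tool's axes as they then stand; what a row does not reach is not made up. A row lasts 1/10 s, in which the tool goes at most 50 mm and 8.59 degrees, less where a joint would pass 70% of its speed; a pose out of reach is approached as far as the arm can. A call with a gripper value outside its range is refused whole. The fingers move at their own pace and stop on an object; FORCE is the grip in N (left out, the last holds). Time passes only in rows, so rows that do not move let the fingers close. It gives the time, the measured TCP pose, the force and the opening at its end, in the units of the state.
- state(): the state, without advancing time (a new reading comes with each control period).
- camera(name): name is "side" or "top"; returns the picture (480x640x3 uint8, red, green, blue); there is no depth.
- camera_params(name): a dict with "fx", "fy", "cx", "cy" (pixels), "dist_coeffs" ([k1, k2, p1, p2, k3] as OpenCV has them; the pictures are not rectified), "xyz" and "orientation" of the camera in the world. Camera axes: x right, y down, z forward; pixel columns grow to the right and rows downward; lengths in m; the calibration is good to about 2 mm. A picture is of the moment at which its call begins. camera_params takes no time and is no camera call.
- job_done(): hands the job in, once; it reports no verdict.
Trained networks look in the newest picture that a camera, given by its name, has taken for a name from the list of things; names that differ only in an ending like _2 or _b are one class to them, and where a whole thing is asked for, a point or a joint stands for the part that bears it (a point fixed in the world has none). Each returns a list of dicts, best first, with "score" (0 to 1); they miss things now and then, are a little off and sometimes report something else, mostly with a low value. They report only what shows in the picture. A call takes as long as a camera call.
- look_for(camera, name): "rect" ([left, top, right, bottom] in pixels, round what is visible of it).
The state is a dict: "time": time; "q": joint angles; "joint_vel": joint speeds; "joint_torque": joint torques, N m; "tcp_pos": TCP position; "orientation": TCP orientation; "force": force on the tool from outside, world axes, zero at the start; "ft_torque": the same for the moment, N m; "gripper_width": opening from 0.0 (shut) to 1.0 (fully open).
Only numpy, scipy, OpenCV 4.12 (cv2) and the standard library are available. Lean on these libraries where they do the work, as an engineer would, in place of code of your own. Each camera call takes 0.05 s, during which the arm holds its last target.

## Working session

There is one attempt and no reset: what is moved stays moved. The work goes in short steps, Python scripts to look and compute and a shell command to move; the robot and the scene stay as the last step left them, time stands still between calls to the robot, and variables do not carry over. Pictures are saved under pics/ and viewed, and the job is handed in when it is done.

```bash
mkdir -p pics; python3 - <<'E'
from cell import *
import cv2
print(state())
for n in("top","side"):
    cv2.imwrite(f"pics/{n}0.png",camera(n)[:,:,::-1]); print(n,camera_params(n))
E
```

```text
{'time': 0.0, 'q': array([ 1.08982049,  0.41187415, -0.01272987,  1.59699196,  0.00560841,
        1.13427716, -0.08218774]), 'joint_vel': array([-0.00038961, -0.00075375,  0.00016423, -0.00108329, -0.00125009,
        0.00219239, -0.00028371]), 'joint_torque': array([-2.33772873e-03, -5.87951982e+01,  6.41267393e-01, -2.91074896e+01,
       -5.37119759e-02,  1.81920792e-02,  1.46900588e-04]), 'tcp_pos': array([ 0.25050251, -0.57208732,  0.22184634]), 'orientation': array([ 9.78771432e-01,  2.04953435e-01, -2.07372671e-04, -7.28511625e-04]), 'force': array([ 0.2995791 , -0.74468178,  0.23736438]), 'ft_torque': array([ 0.03757675, -0.00813732, -0.00986215]), 'gripper_width': 0.9988463481073393}
top {'fx': 513.6382651181275, 'fy': 513.6382651181275, 'cx': 312.50667039444465, 'cy': 234.33536230597036, 'dist_coeffs': array([-0.14343335,  0.        ,  0.        ,  0.        ,  0.        ]), 'xyz': array([0.35130643, 0.05258864, 1.25244708]), 'orientation': array([-0.66105308,  0.74356432, -0.07435651,  0.06776458])}
side {'fx': 538.1182660586625, 'fy': 538.1182660586625, 'cx': 314.6474636127162, 'cy': 238.553767083813, 'dist_coeffs': array([-0.02916444,  0.        ,  0.        ,  0.        ,  0.        ]), 'xyz': array([ 0.5114584 , -0.79842864,  0.80465574]), 'orientation': array([ 0.909139  , -0.05584815,  0.02968466, -0.41166259])}
```

View pics/top0.png

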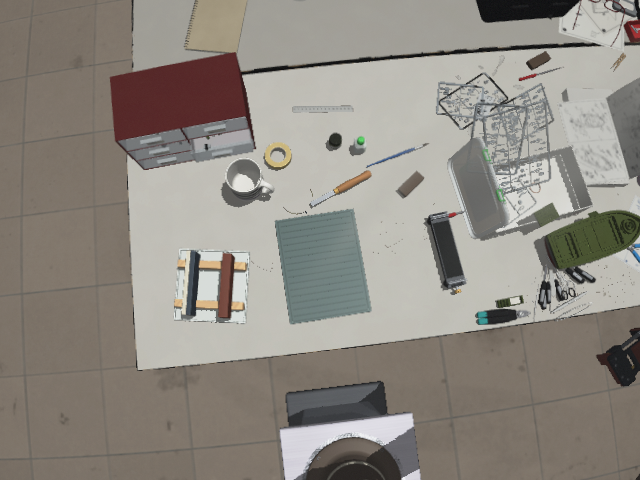

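View pics/side0.png

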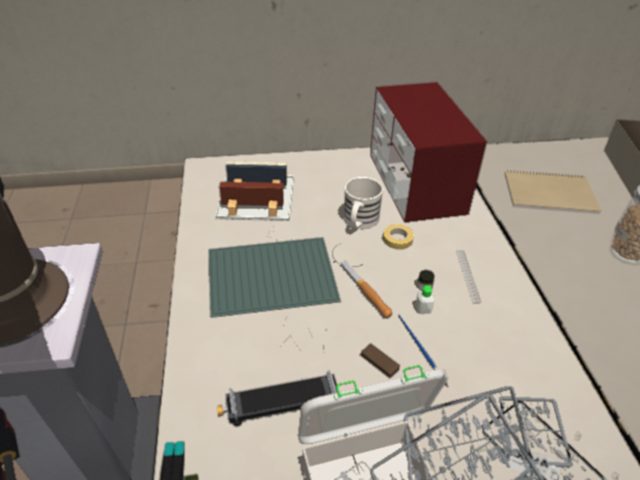

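```bash
cat > h.py <<'E'
import numpy as np, cv2
from scipy.spatial.transform import Rotation as R
from cell import *
def px2w(name,uv,z):
    p=camera_params(name);K=np.array([[p['fx'],0,p['cx']],[0,p['fy'],p['cy']],[0,0,1]])
    n=cv2.undistortPoints(np.array(uv,float).reshape(-1,1,2),K,p['dist_coeffs']).reshape(-1,2)
    d=R.from_quat(p['orientation']).apply(np.c_[n,np.ones(len(n))]);o=p['xyz']
    z=np.broadcast_to(z,len(n))
    return o+d*((z-o[2])/d[:,2])[:,None]
def w2px(name,X):
    p=camera_params(name);K=np.array([[p['fx'],0,p['cx']],[0,p['fy'],p['cy']],[0,0,1]])
    r=R.from_quat(p['orientation']).inv()
    c=r.apply(np.array(X,float).reshape(-1,3)-p['xyz'])
    return cv2.projectPoints(c,np.zeros(3),np.zeros(3),K,p['dist_coeffs'])[0].reshape(-1,2)
def crop(name,box,f,out,img=None):
    im=camera(name) if img is None else img
    l,t,r,b=box
    cv2.imwrite(out,cv2.resize(im[t:b,l:r,::-1],None,fx=f,fy=f,interpolation=cv2.INTER_CUBIC))
E
python3 - <<'E'
from h import *
a=cv2.imread('pics/top0.png')[:,:,::-1]; b=cv2.imread('pics/side0.png')[:,:,::-1]
crop('top',(165,240,260,330),6,'pics/rack_t.png',a)
crop('side',(205,150,305,225),6,'pics/rack_s.png',b)
crop('top',(415,200,475,300),6,'pics/hold_t.png',a)
for c in('top','side'):
  camera(c)
  for n in('stone','oilstone_center','drying_rack','chisel','water_mug','sanding_block'):
    r=look_for(c,n); print(c,n,[(np.round(x['rect']),round(x['score'],2)) for x in r[:2]])
E
```

```text
top stone [(array([181., 251., 197., 317.]), 0.72)]
top oilstone_center [(array([217., 250., 235., 320.]), 0.84), (array([188., 252., 199., 318.]), 0.47)]
top drying_rack [(array([171., 246., 251., 324.]), 0.86)]
top chisel [(array([312., 168., 371., 207.]), 0.73)]
top water_mug [(array([224., 155., 274., 201.]), 0.71)]
top sanding_block [(array([397., 172., 423., 197.]), 0.52)]
side stone [(array([221., 159., 288., 186.]), 0.74)]
side oilstone_center [(array([217., 183., 285., 209.]), 0.56)]
side drying_rack [(array([214., 178., 294., 221.]), 0.84), (array([216., 181., 283., 208.]), 0.7)]
side chisel [(array([342., 260., 392., 318.]), 0.68)]
side water_mug [(array([342., 178., 386., 228.]), 0.75)]
side sanding_block [(array([361., 344., 398., 379.]), 0.82)]
```

View pics/rack_t.png

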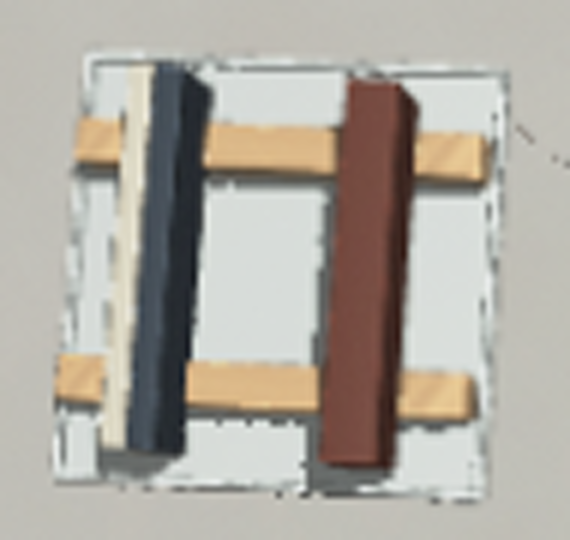

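View pics/rack_s.png

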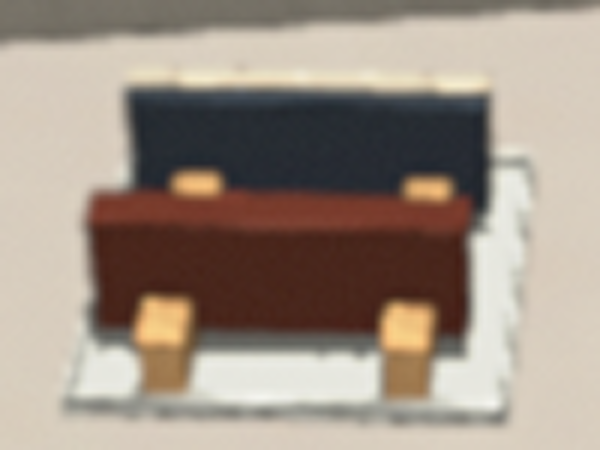

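View pics/hold_t.png

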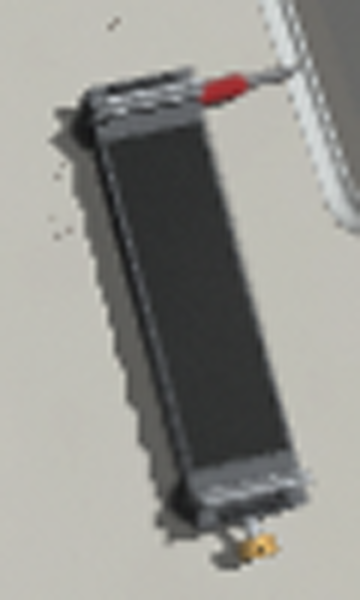

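```bash
python3 - <<'E'
from h import *
def c(l,o,f=6): return np.array(l)/f+np.array(o)-.4
st=px2w('top',c([(128,63),(184,63),(104,447),(157,456)],(165,240)),.07)
br=px2w('top',c([(348,80),(400,80),(322,463),(382,467)],(165,240)),.07)
tr=px2w('top',c([(85,50),(508,70),(55,482),(488,500)],(165,240)),.01)
mat=px2w('top',[(275,219),(353,209),(371,311),(289,323)],.003)
hb=px2w('top',c([(103,137),(208,122),(186,482),(298,460)],(415,200)),.026)
ho=px2w('top',c([(95,95),(190,72),(200,520),(305,500)],(415,200)),.039)
for n,a in dict(stone=st,brown=br,tray=tr,mat=mat,bed=hb,holder=ho).items():
    print(n,a[:,:2].round(3).tolist(),'mean',a.mean(0).round(4))
def ang(p,q): return np.degrees(np.arctan2(*(p-q)[[1,0]]))
print('stone yaw',ang(st[0],st[2]),ang(st[1],st[3]),'brown',ang(br[0],br[2]),ang(br[1],br[3]),'tray',ang(tr[0],tr[2]),ang(tr[1],tr[3]),'mat',ang(mat[0],mat[3]),ang(mat[1],mat[2]),'bed',ang(hb[0],hb[2]),ang(hb[1],hb[3]),ang(ho[0],ho[2]))
for p in [(.0,0,0)]: pass
# side cross-check
def cs(l): return c(l,(205,150))
print('side stone top',px2w('side',cs([(127,72),(490,75),(127,92),(490,97)]),.07).round(3).tolist())
# things
print('misc lid/case',px2w('top',[(448,155),(473,138),(478,238),(510,230),(455,214)],.05).round(3).tolist())
print('chisel,mug',px2w('top',[(312,205),(370,174),(245,179)],.02).round(3).tolist())
m=[(205,230),(345,230),(345,320),(205,320)]
print('mat side',px2w('side',[(209,247),(325,240),(339,300),(211,312)],.003).round(3).tolist())
print('hold side top corners',)
im=cv2.imread('pics/side0.png')[:,:,::-1]; crop('side',(210,365,350,425),5,'pics/hold_s.png',im)
E
```

```text
stone [[0.589, 0.328], [0.586, 0.306], [0.44, 0.349], [0.435, 0.328]] mean [0.5126 0.3276 0.07  ]
brown [[0.572, 0.242], [0.57, 0.221], [0.425, 0.265], [0.421, 0.242]] mean [0.497  0.2424 0.07  ]
tray [[0.609, 0.36], [0.58, 0.185], [0.433, 0.385], [0.407, 0.21]] mean [0.507 0.285 0.01 ]
mat [[0.655, 0.114], [0.658, -0.083], [0.4, -0.093], [0.395, 0.108]] mean [0.5271 0.0116 0.003 ]
bed [[0.596, -0.269], [0.597, -0.314], [0.451, -0.28], [0.454, -0.328]] mean [ 0.5244 -0.2978  0.026 ]
holder [[0.611, -0.266], [0.616, -0.306], [0.434, -0.28], [0.437, -0.324]] mean [ 0.5244 -0.2939  0.039 ]
stone yaw -7.842585571180262 -8.376776900250745 brown -8.850630686860772 -7.796613980942549 tray -8.124208903825656 -8.141129026729875 mat 1.5125417548087667 2.211131568660087 bed 4.269989764413131 5.347599034810381 4.615210612027188
side stone top [[0.441, 0.344, 0.07], [0.589, 0.324, 0.07], [0.441, 0.329, 0.07], [0.588, 0.308, 0.07]]
misc lid/case [[0.757, -0.333, 0.05], [0.795, -0.406, 0.05], [0.54, -0.37, 0.05], [0.55, -0.454, 0.05], [0.605, -0.324, 0.05]]
chisel,mug [[0.676, 0.019, 0.02], [0.739, -0.136, 0.02], [0.763, 0.178, 0.02]]
mat side [[0.397, 0.107, 0.003], [0.656, 0.1, 0.003], [0.658, -0.083, 0.003], [0.404, -0.085, 0.003]]
hold side top corners
```

View pics/hold_s.png

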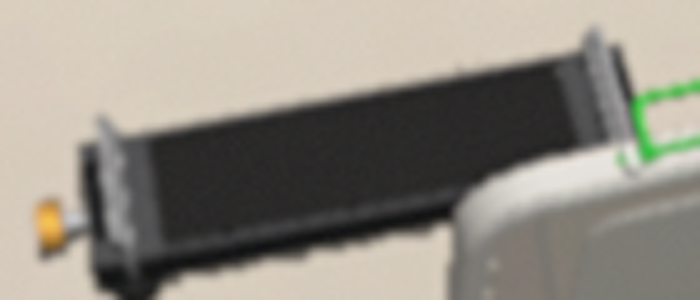

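```bash
python3 - <<'E'
from h import *
def tri(u,v):
    A=[px2w('top',[u],z)[0] for z in(0,.2)];B=[px2w('side',[v],z)[0] for z in(0,.2)]
    d,e=A[1]-A[0],B[1]-B[0]
    s=np.linalg.lstsq(np.c_[d,-e],B[0]-A[0],rcond=None)[0]
    P,Q=A[0]+s[0]*d,B[0]+s[1]*e
    return ((P+Q)/2).round(3),np.linalg.norm(P-Q).round(4)
print('lid near',tri((467,234),(303,408)),'far',tri((449,160),(440,376)))
print('green',tri((486,154),(413,374)),tri((499,198),(347,388)))
c=lambda l,o,f:np.array(l)/f+np.array(o)-.4
# stops
print('far stop', tri(c((90,92),(415,200),6),c((592,35),(210,365),5)),'near stop',tri(c((185,500),(415,200),6),c((102,122),(210,365),5)))
a=cv2.imread('pics/top0.png')[:,:,::-1];crop('top',(420,120,540,260),5,'pics/lid.png',a)
print(state()['q'])
E
```

```text
lid near (array([ 0.555, -0.344,  0.051]), np.float64(0.0045)) far (array([ 0.758, -0.33 ,  0.072]), np.float64(0.0415))
green (array([ 0.708, -0.382,  0.172]), np.float64(0.0018)) (array([ 0.609, -0.393,  0.169]), np.float64(0.0078))
far stop (array([ 0.611, -0.266,  0.03 ]), np.float64(0.0061)) near stop (array([ 0.443, -0.279,  0.026]), np.float64(0.0023))
[ 1.08979438  0.41105802 -0.01267772  1.59619132  0.00557737  1.13429269
 -0.08218443]
```

View pics/lid.png

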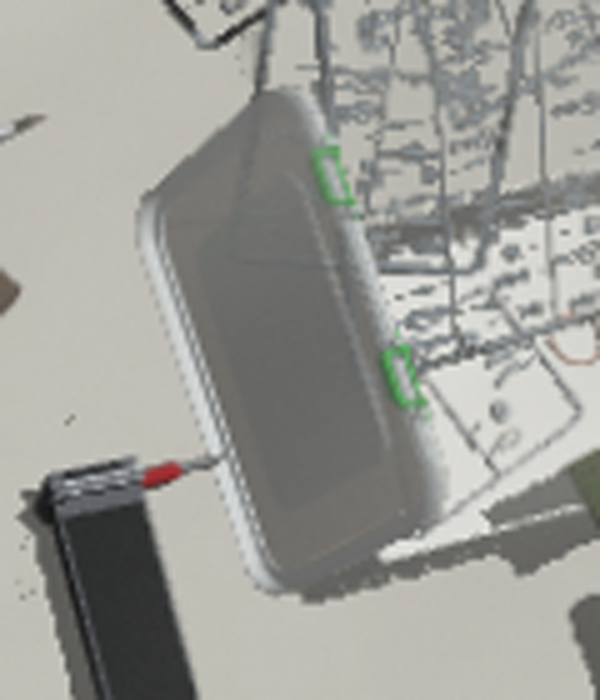

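```bash
cat >> h.py <<'E'
def go(x,y,z,yaw=None,s=None):
    s=s or state();r=R.from_quat(s['orientation']);xa=r.apply([1,0,0]);yw=np.degrees(np.arctan2(xa[1],xa[0]))
    d=r.inv().apply(np.array([x,y,z])-s['tcp_pos'])
    tilt=np.degrees(np.arccos(-r.apply([0,0,1])[2]))
    print('t',round(s['time'],2),'tcp',s['tcp_pos'].round(4),'yaw',yw.round(2),'tilt',tilt.round(2),'w',round(s['gripper_width'],3),'F',s['force'].round(1))
    print('tool delta',d.round(4),'' if yaw is None else 'twist %.3f'%(-((yaw-yw+90)%180-90)/6))
E
python3 -m handwheel '[{"twist":1.325},{"twist":1.325},{"twist":1.325},{"twist":1.325},{}]' 40
python3 -c "
from h import *
go(.5126,.3276,.20,-8.1)"
```

```text
t 0.8 tcp [ 0.2507 -0.5725  0.2227] yaw 23.65 tilt 0.0 w 1.0 F [ 0.3 -0.3  0.1]
tool delta [ 0.601  -0.7195  0.0226] twist 5.292schema error: expected keys hand, dx, dy, dz, twist
```

```bash

python3 -m handwheel '[{"hand":-1,"dx":0,"dy":0,"dz":0,"twist":1.325},{"hand":-1,"dx":0,"dy":0,"dz":0,"twist":1.325},{"hand":-1,"dx":0,"dy":0,"dz":0,"twist":1.325},{"hand":-1,"dx":0,"dy":0,"dz":0,"twist":1.325},{"hand":-1,"dx":0,"dy":0,"dz":0,"twist":0}]' 40
python3 -c "
from h import *
go(.5126,.3276,.20,-8.1)"
```

```text
time: 1.3
tcp_pos: [0.2508, -0.5724, 0.2227]
orientation: [0.997, -0.072, -0.0, 0.0]
force: [0.7, -0.1, 0.3]
gripper_width: 0.999
t 1.3 tcp [ 0.2508 -0.5724  0.2227] yaw -8.25 tilt 0.01 w 0.999 F [ 0.7 -0.1  0.3]
tool delta [ 0.1298 -0.9283  0.0225] twist -0.026
```

```bash

python3 -m handwheel '[{"hand":-1,"dx":0.006,"dy":-0.038,"dz":0,"twist":0},{"hand":-1,"dx":0.006,"dy":-0.038,"dz":0,"twist":0},{"hand":-1,"dx":0.006,"dy":-0.038,"dz":0,"twist":0},{"hand":-1,"dx":0.006,"dy":-0.038,"dz":0,"twist":0},{"hand":-1,"dx":0.006,"dy":-0.038,"dz":0,"twist":0},{"hand":-1,"dx":0.006,"dy":-0.038,"dz":0,"twist":0},{"hand":-1,"dx":0.006,"dy":-0.038,"dz":0,"twist":0},{"hand":-1,"dx":0.006,"dy":-0.038,"dz":0,"twist":0},{"hand":-1,"dx":0.006,"dy":-0.038,"dz":0,"twist":0},{"hand":-1,"dx":0.006,"dy":-0.038,"dz":0,"twist":0},{"hand":-1,"dx":0.006,"dy":-0.038,"dz":0,"twist":0},{"hand":-1,"dx":0.006,"dy":-0.038,"dz":0,"twist":0},{"hand":-1,"dx":0.006,"dy":-0.038,"dz":0,"twist":0},{"hand":-1,"dx":0.006,"dy":-0.038,"dz":0,"twist":0},{"hand":-1,"dx":0.006,"dy":-0.038,"dz":0,"twist":0},{"hand":-1,"dx":0.006,"dy":-0.038,"dz":0,"twist":0},{"hand":-1,"dx":0.006,"dy":-0.038,"dz":0,"twist":0},{"hand":-1,"dx":0.006,"dy":-0.038,"dz":0,"twist":0},{"hand":-1,"dx":0.006,"dy":-0.038,"dz":0,"twist":0},{"hand":-1,"dx":0,"dy":0,"dz":0,"twist":0}]'
python3 -c "
from h import *
go(.5126,.3276,.12,-8.1)"
```

```text
time: 3.3
tcp_pos: [0.4665, 0.1314, 0.223]
orientation: [0.998, -0.066, 0.0, -0.001]
force: [-0.4, -0.9, 0.9]
gripper_width: 0.999
t 3.3 tcp [0.4665 0.1314 0.223 ] yaw -7.53 tilt 0.18 w 0.999 F [-0.4 -0.9  0.9]
tool delta [ 0.0199 -0.2002  0.1036] twist 0.094
```

```bash

python3 -m handwheel '[{"hand":-1,"dx":0.004,"dy":-0.035,"dz":0,"twist":0.1},{"hand":-1,"dx":0.004,"dy":-0.035,"dz":0,"twist":0},{"hand":-1,"dx":0.004,"dy":-0.035,"dz":0,"twist":0},{"hand":-1,"dx":0.004,"dy":-0.035,"dz":0.02,"twist":0},{"hand":-1,"dx":0.004,"dy":-0.035,"dz":0.02,"twist":0},{"hand":-1,"dx":0,"dy":-0.025,"dz":0.03,"twist":0},{"hand":-1,"dx":0,"dy":0,"dz":0.034,"twist":0},{"hand":-1,"dx":0,"dy":0,"dz":0,"twist":0},{"hand":-1,"dx":0,"dy":0,"dz":0,"twist":0}]'
python3 - <<'E'
from h import *
go(.5126,.3276,.036,-8.1)
a=camera('top');crop('top',(120,200,280,350),5,'pics/t1.png',a)
E
```

```text
time: 4.2
tcp_pos: [0.5158, 0.3197, 0.1189]
orientation: [0.997, -0.076, -0.0, 0.001]
force: [1.0, -0.4, 0.5]
gripper_width: 1.001
t 4.2 tcp [0.5158 0.3197 0.1189] yaw -8.68 tilt 0.08 w 1.001 F [ 1.  -0.4  0.5]
tool delta [-0.0043 -0.0074  0.0829] twist -0.096
```

View pics/t1.png

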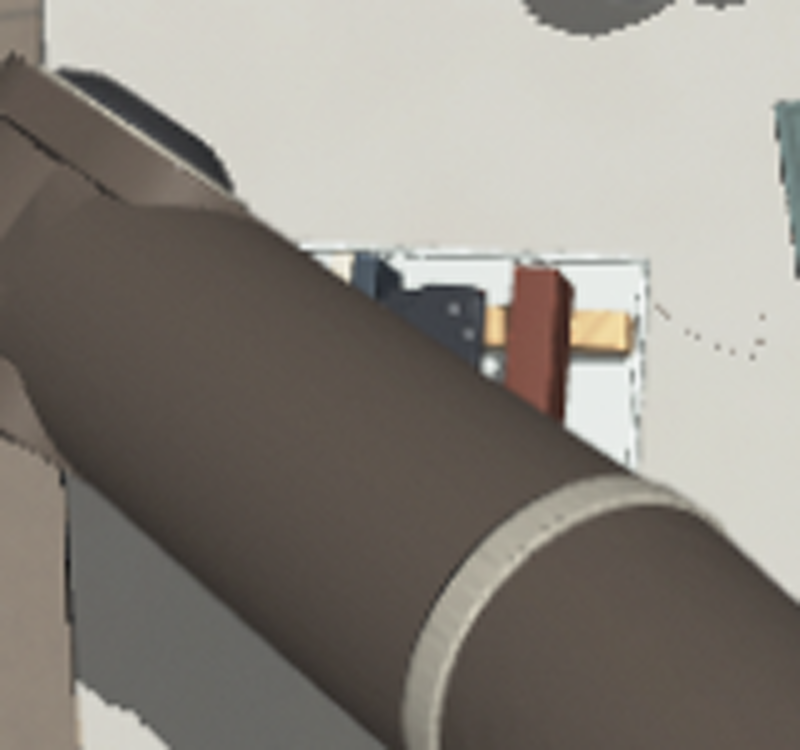

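```bash

python3 -m handwheel '[{"hand":-1,"dx":-0.004,"dy":-0.007,"dz":0,"twist":-0.1},{"hand":-1,"dx":0,"dy":0,"dz":0.02,"twist":0},{"hand":-1,"dx":0,"dy":0,"dz":0,"twist":0}]'
python3 - <<'E'
from h import *
go(.5126,.3276,.036,-8.1)
a=camera('side');crop('side',(180,100,340,240),5,'pics/s1.png',a)
E
```

```text
time: 4.55
tcp_pos: [0.5124, 0.328, 0.0986]
orientation: [0.997, -0.071, -0.0, 0.0]
force: [-0.2, -0.1, 0.5]
gripper_width: 0.997
t 4.55 tcp [0.5124 0.328  0.0986] yaw -8.11 tilt 0.03 w 0.997 F [-0.2 -0.1  0.5]
tool delta [0.0003 0.0004 0.0626] twist -0.001
```

View pics/s1.png

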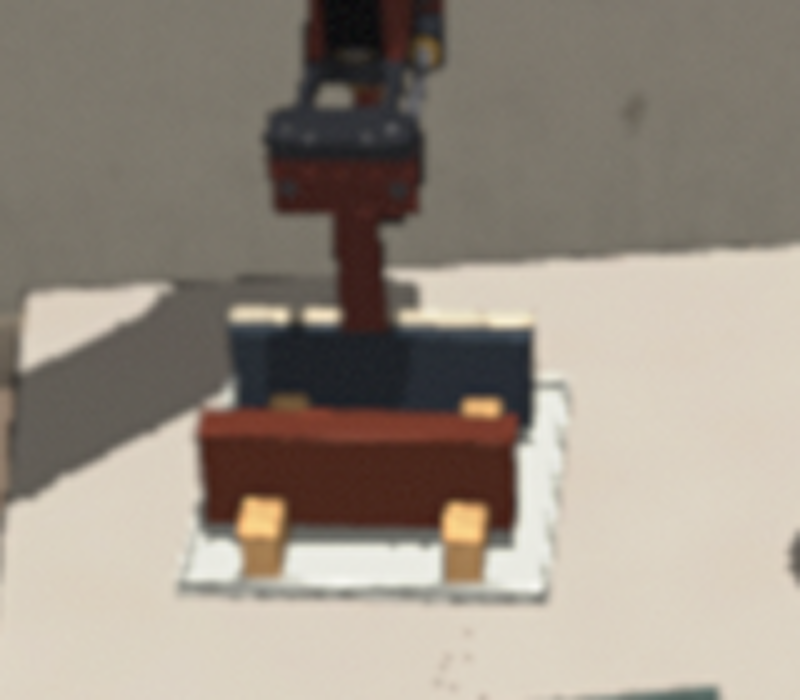

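```bash

python3 -m handwheel '[{"hand":-1,"dx":0,"dy":0,"dz":0.025,"twist":0},{"hand":-1,"dx":0,"dy":0,"dz":0.025,"twist":0},{"hand":-1,"dx":0,"dy":0,"dz":0.014,"twist":0},{"hand":-1,"dx":0,"dy":0,"dz":0,"twist":0},{"hand":1,"dx":0,"dy":0,"dz":0,"twist":0},{"hand":1,"dx":0,"dy":0,"dz":0,"twist":0},{"hand":1,"dx":0,"dy":0,"dz":0,"twist":0},{"hand":1,"dx":0,"dy":0,"dz":0,"twist":0},{"hand":1,"dx":0,"dy":0,"dz":0,"twist":0},{"hand":1,"dx":0,"dy":0,"dz":0,"twist":0},{"hand":1,"dx":0,"dy":0,"dz":0,"twist":0},{"hand":1,"dx":0,"dy":0,"dz":0,"twist":0}]' 40
python3 - <<'E'
from h import *
go(.5126,.3276,.036,-8.1)
E
```

```text
time: 5.8
tcp_pos: [0.5128, 0.3283, 0.0346]
orientation: [0.997, -0.071, -0.0, 0.0]
force: [0.2, -0.1, -0.4]
gripper_width: 0.313
t 5.8 tcp [0.5128 0.3283 0.0346] yaw -8.15 tilt 0.0 w 0.313 F [ 0.2 -0.1 -0.4]
tool delta [-0.0001  0.0007 -0.0014] twist -0.008
```

```bash

python3 -m handwheel '[{"hand":1,"dx":0,"dy":0,"dz":0,"twist":0},{"hand":1,"dx":0,"dy":0,"dz":0,"twist":0},{"hand":1,"dx":0,"dy":0,"dz":0,"twist":0},{"hand":1,"dx":0,"dy":0,"dz":0,"twist":0}]' 40
python3 -m handwheel '[{"hand":1,"dx":0,"dy":0,"dz":-0.01,"twist":0},{"hand":1,"dx":0,"dy":0,"dz":-0.02,"twist":0},{"hand":1,"dx":0,"dy":0,"dz":-0.025,"twist":0},{"hand":1,"dx":0,"dy":0,"dz":-0.025,"twist":0},{"hand":1,"dx":0,"dy":0,"dz":-0.02,"twist":0},{"hand":1,"dx":0,"dy":0,"dz":0,"twist":0},{"hand":1,"dx":0,"dy":0,"dz":0,"twist":0}]'
python3 - <<'E'
from h import *
a=camera('side');crop('side',(180,80,340,220),5,'pics/s2.png',a)
go(.5271,.03,.10,2)
E
```

```text
time: 6.2
tcp_pos: [0.5128, 0.3283, 0.0346]
orientation: [0.997, -0.071, -0.0, 0.0]
force: [-0.3, 0.5, -0.7]
gripper_width: 0.251
time: 6.9
tcp_pos: [0.5127, 0.328, 0.1345]
orientation: [0.997, -0.071, 0.0, 0.0]
force: [-0.4, -0.2, -3.4]
gripper_width: 0.243
t 6.95 tcp [0.5123 0.3277 0.1337] yaw -8.15 tilt 0.09 w 0.248 F [-1.  -0.6 -3.9]
tool delta [0.0569 0.2925 0.034 ] twist -1.692
```

View pics/s2.png

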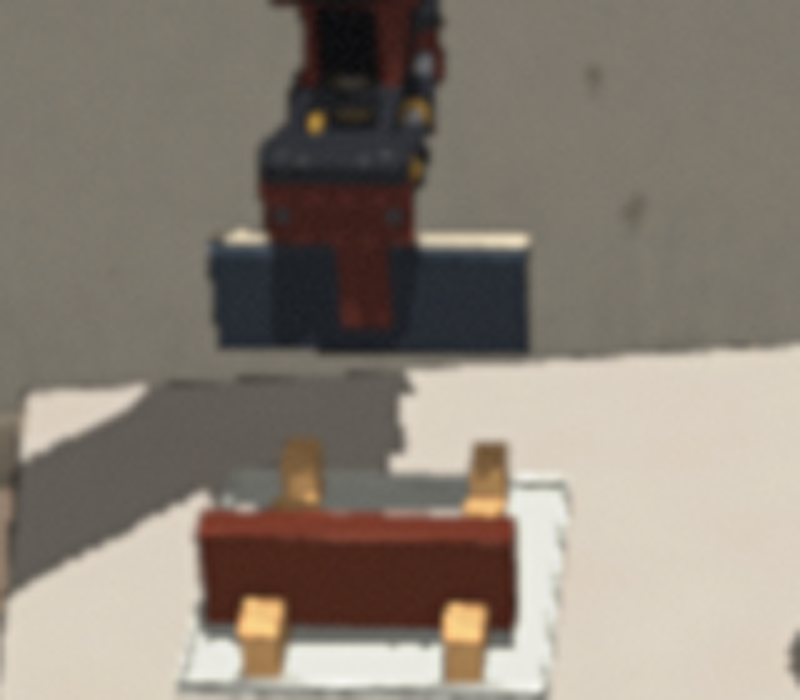

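```bash

python3 -m handwheel '[{"hand":1,"dx":0,"dy":0,"dz":0,"twist":-0.85},{"hand":1,"dx":0,"dy":0,"dz":0,"twist":-0.85},{"hand":1,"dx":0,"dy":0.01,"dz":0,"twist":0},{"hand":1,"dx":0,"dy":0.02,"dz":0,"twist":0},{"hand":1,"dx":0,"dy":0.03,"dz":0,"twist":0},{"hand":1,"dx":0,"dy":0.03,"dz":0,"twist":0},{"hand":1,"dx":0,"dy":0.03,"dz":0,"twist":0},{"hand":1,"dx":0,"dy":0.03,"dz":0,"twist":0},{"hand":1,"dx":0,"dy":0.03,"dz":0,"twist":0},{"hand":1,"dx":0,"dy":0.03,"dz":0,"twist":0},{"hand":1,"dx":0,"dy":0.03,"dz":0,"twist":0},{"hand":1,"dx":0,"dy":0.03,"dz":0,"twist":0},{"hand":1,"dx":0,"dy":0.015,"dz":0.01,"twist":0},{"hand":1,"dx":0,"dy":0.008,"dz":0.02,"twist":0},{"hand":1,"dx":0,"dy":0,"dz":0.02,"twist":0},{"hand":1,"dx":0,"dy":0,"dz":0.02,"twist":0},{"hand":1,"dx":0,"dy":0,"dz":0.01,"twist":0},{"hand":1,"dx":0,"dy":0,"dz":0,"twist":0},{"hand":1,"dx":0,"dy":0,"dz":0,"twist":0}]'
python3 - <<'E'
from h import *
a=camera('side');crop('side',(180,160,360,320),4,'pics/s3.png',a)
go(.522,.035,.0225,2)
E
```

```text
time: 8.85
tcp_pos: [0.5233, 0.0359, 0.0547]
orientation: [1.0, 0.018, -0.0, -0.0]
force: [0.8, 1.0, -1.8]
gripper_width: 0.251
t 8.9 tcp [0.5238 0.0359 0.0552] yaw 2.05 tilt 0.05 w 0.248 F [ 0.5 -0.1 -3.1]
tool delta [-0.0018  0.0008  0.0327] twist 0.009
```

View pics/s3.png

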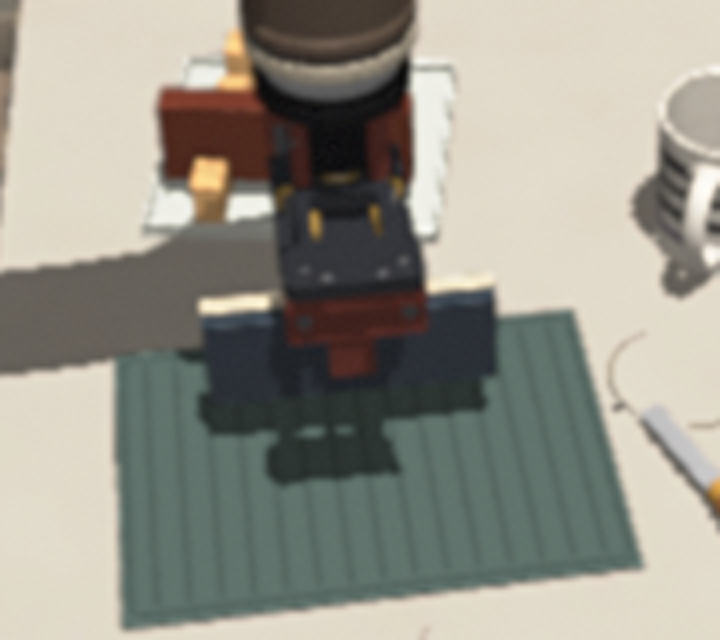

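Stone hangs level above the mat, cream on the far side, with the lower edge near crop (200–490, 390). I lower it until it touches.

```bash

python3 -m handwheel '[{"hand":1,"dx":0,"dy":0,"dz":0.015,"twist":0},{"hand":1,"dx":0,"dy":0,"dz":0.01,"twist":0},{"hand":1,"dx":0,"dy":0,"dz":0.005,"twist":0},{"hand":1,"dx":0,"dy":0,"dz":0.001,"twist":0},{"hand":1,"dx":0,"dy":0,"dz":0,"twist":0},{"hand":1,"dx":0,"dy":0,"dz":0,"twist":0}]'
python3 -m handwheel '[{"hand":1,"dx":0,"dy":0,"dz":0.001,"twist":0},{"hand":1,"dx":0,"dy":0,"dz":0,"twist":0},{"hand":1,"dx":0,"dy":0,"dz":0,"twist":0}]'
python3 -m handwheel '[{"hand":1,"dx":0,"dy":0,"dz":0.001,"twist":0},{"hand":1,"dx":0,"dy":0,"dz":0,"twist":0},{"hand":1,"dx":0,"dy":0,"dz":0,"twist":0}]'
```

```text
time: 9.5
tcp_pos: [0.5237, 0.0356, 0.0241]
orientation: [1.0, 0.018, 0.0, -0.0]
force: [0.0, 0.0, -2.1]
gripper_width: 0.251
time: 9.8
tcp_pos: [0.5234, 0.0355, 0.0228]
orientation: [1.0, 0.018, 0.0, -0.0]
force: [0.2, 0.0, -3.5]
gripper_width: 0.248
time: 10.1
tcp_pos: [0.5233, 0.0355, 0.0216]
orientation: [1.0, 0.018, -0.0, 0.0]
force: [-0.0, -0.1, -3.4]
gripper_width: 0.246
```

```bash

python3 -m handwheel '[{"hand":1,"dx":0,"dy":0,"dz":0.0007,"twist":0},{"hand":1,"dx":0,"dy":0,"dz":0,"twist":0},{"hand":1,"dx":0,"dy":0,"dz":0,"twist":0}]'
python3 -m handwheel '[{"hand":1,"dx":0,"dy":0,"dz":0.0007,"twist":0},{"hand":1,"dx":0,"dy":0,"dz":0,"twist":0},{"hand":1,"dx":0,"dy":0,"dz":0,"twist":0}]'
```

```text
time: 10.4
tcp_pos: [0.5233, 0.0355, 0.0215]
orientation: [1.0, 0.018, 0.0, 0.0]
force: [-2.5, -0.8, 5.9]
gripper_width: 0.248
time: 10.7
tcp_pos: [0.5233, 0.0355, 0.0215]
orientation: [1.0, 0.018, 0.0, 0.0]
force: [-5.4, -0.2, 13.2]
gripper_width: 0.247
```

```bash

python3 -m handwheel '[{"hand":1,"dx":0,"dy":0,"dz":-0.001,"twist":0},{"hand":1,"dx":0,"dy":0,"dz":0,"twist":0},{"hand":0,"dx":0,"dy":0,"dz":0,"twist":0},{"hand":-0.2,"dx":0,"dy":0,"dz":0,"twist":0},{"hand":-0.2,"dx":0,"dy":0,"dz":0,"twist":0},{"hand":-0.2,"dx":0,"dy":0,"dz":0,"twist":0},{"hand":-0.2,"dx":0,"dy":0,"dz":0,"twist":0},{"hand":-0.2,"dx":0,"dy":0,"dz":0,"twist":0},{"hand":-0.2,"dx":0,"dy":0,"dz":0,"twist":0},{"hand":-0.2,"dx":0,"dy":0,"dz":0,"twist":0}]'
python3 - <<'E'
from h import *
a=camera('side');crop('side',(180,160,360,320),4,'pics/s4.png',a)
go(.522,.035,.0225,2)
E
```

```text
time: 11.7
tcp_pos: [0.5233, 0.0355, 0.0212]
orientation: [1.0, 0.018, 0.0, 0.0]
force: [0.6, -0.3, 0.6]
gripper_width: 0.602
t 11.75 tcp [0.5234 0.0355 0.0213] yaw 2.05 tilt 0.0 w 0.598 F [-0.3  0.3  0.1]
tool delta [-0.0014  0.0004 -0.0012] twist 0.009
```

View pics/s4.png

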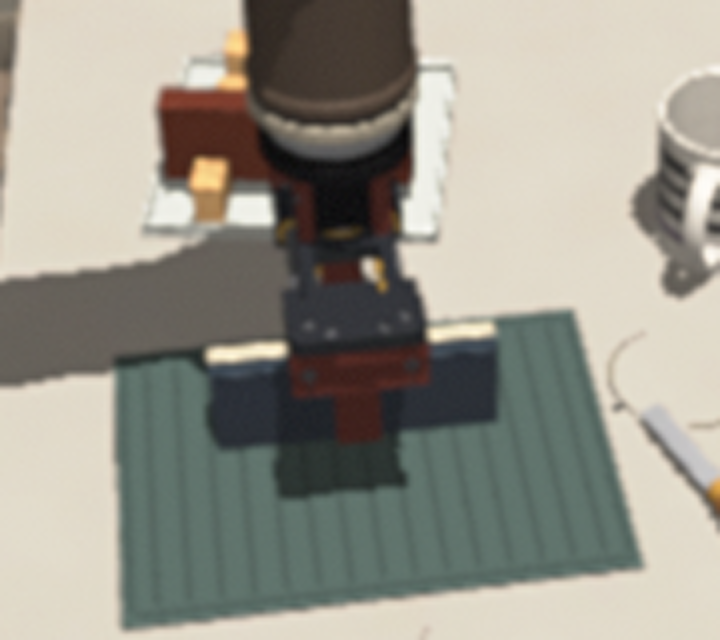

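```bash

python3 -m handwheel '[{"hand":-0.2,"dx":0,"dy":0,"dz":-0.01,"twist":0},{"hand":-0.2,"dx":0,"dy":0,"dz":-0.02,"twist":0},{"hand":-0.2,"dx":0,"dy":0,"dz":-0.03,"twist":0},{"hand":-0.2,"dx":0,"dy":0,"dz":-0.02,"twist":0},{"hand":1,"dx":0,"dy":-0.03,"dz":0,"twist":0},{"hand":1,"dx":0,"dy":-0.03,"dz":0,"twist":0},{"hand":1,"dx":0,"dy":0,"dz":0,"twist":0},{"hand":1,"dx":0,"dy":0,"dz":0,"twist":0},{"hand":1,"dx":0,"dy":0,"dz":0,"twist":0},{"hand":1,"dx":0,"dy":0,"dz":0,"twist":0},{"hand":1,"dx":0,"dy":0,"dz":0,"twist":0},{"hand":1,"dx":0,"dy":0,"dz":0,"twist":0},{"hand":1,"dx":0,"dy":0,"dz":0,"twist":0},{"hand":1,"dx":0,"dy":0,"dz":0,"twist":0}]'
python3 - <<'E'
from h import *
a=camera('side');crop('side',(180,160,360,320),4,'pics/s5.png',a)
b=camera('top');crop('top',(230,180,390,340),4,'pics/t5.png',b)
go(.5235,.09,.048,2)
E
```

```text
time: 13.15
tcp_pos: [0.5212, 0.0953, 0.1012]
orientation: [1.0, 0.018, -0.0, 0.0]
force: [0.0, 0.4, 0.8]
gripper_width: 0.003
t 13.25 tcp [0.5212 0.0954 0.1012] yaw 2.05 tilt 0.0 w 0.001 F [-0.8 -0.   0.1]
tool delta [0.0021 0.0055 0.0532] twist 0.009
```

View pics/s5.png

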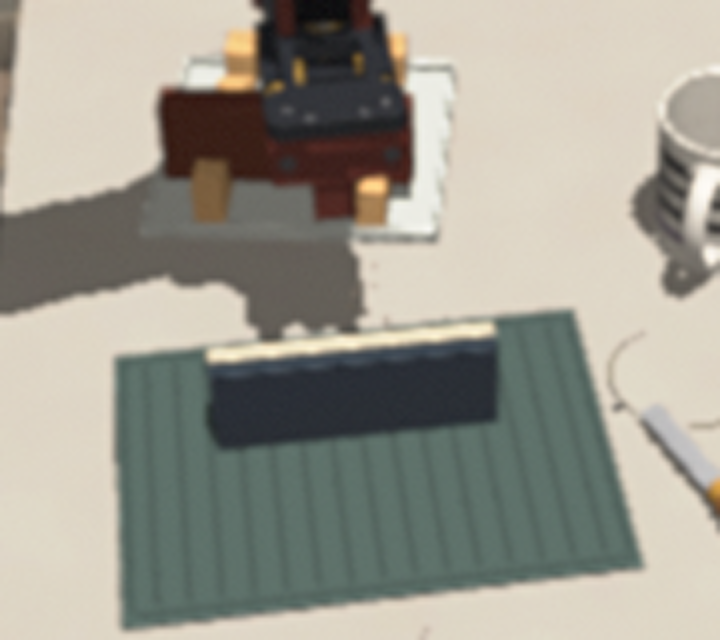

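View pics/t5.png

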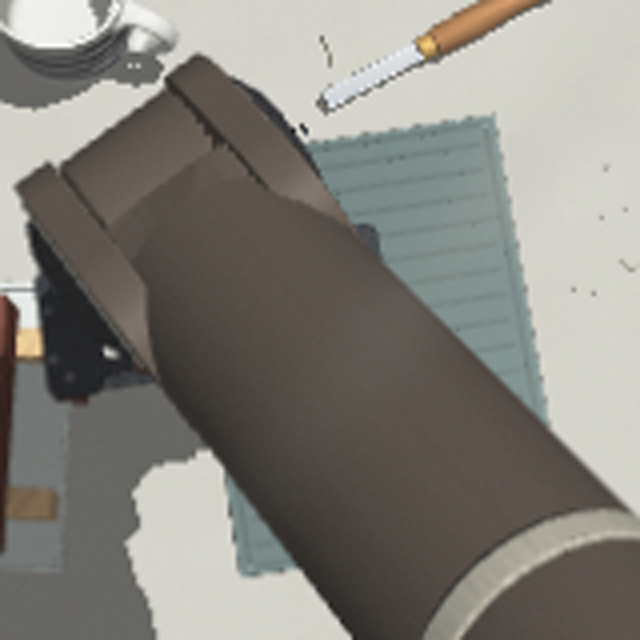

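```bash

python3 -m handwheel '[{"hand":1,"dx":0,"dy":0,"dz":0.02,"twist":0},{"hand":1,"dx":0,"dy":0,"dz":0.02,"twist":0},{"hand":1,"dx":0,"dy":0,"dz":0.012,"twist":0},{"hand":1,"dx":0,"dy":0,"dz":0,"twist":0},{"hand":1,"dx":0,"dy":0.01,"dz":0,"twist":0},{"hand":1,"dx":0,"dy":0.01,"dz":0,"twist":0},{"hand":1,"dx":0,"dy":0.005,"dz":0,"twist":0},{"hand":1,"dx":0,"dy":0.004,"dz":0,"twist":0},{"hand":1,"dx":0,"dy":0.004,"dz":0,"twist":0},{"hand":1,"dx":0,"dy":0.004,"dz":0,"twist":0},{"hand":1,"dx":0,"dy":0.004,"dz":0,"twist":0},{"hand":1,"dx":0,"dy":0,"dz":0,"twist":0}]'
python3 - <<'E'
from h import *
a=camera('side');crop('side',(180,160,360,320),4,'pics/s6.png',a)
go(.5235,.035,.048,2)
E
```

```text
time: 14.45
tcp_pos: [0.5228, 0.0541, 0.0493]
orientation: [1.0, 0.018, 0.0, 0.0]
force: [-1.7, 0.4, -1.2]
gripper_width: 0.002
t 14.5 tcp [0.5227 0.0544 0.0492] yaw 2.04 tilt 0.01 w 0.005 F [ 0.6  0.7 -0.5]
tool delta [0.0001 0.0194 0.0012] twist 0.006
```

View pics/s6.png

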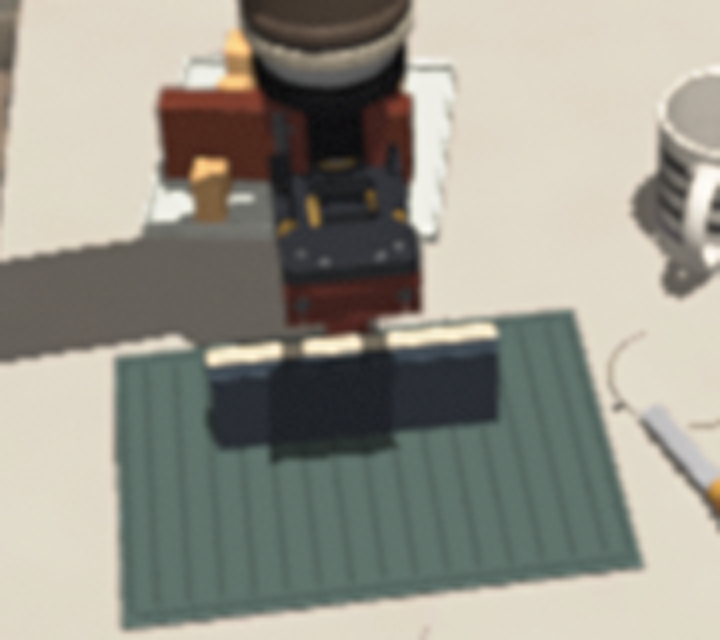

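Not tipped yet, finger just behind it. I continue gently.

```bash

python3 -m handwheel '[{"hand":1,"dx":0,"dy":0.004,"dz":0,"twist":0},{"hand":1,"dx":0,"dy":0.004,"dz":0,"twist":0},{"hand":1,"dx":0,"dy":0.004,"dz":0,"twist":0},{"hand":1,"dx":0,"dy":0.004,"dz":0,"twist":0},{"hand":1,"dx":0,"dy":0.004,"dz":0,"twist":0},{"hand":1,"dx":0,"dy":0,"dz":0,"twist":0}]'
python3 - <<'E'
from h import *
a=camera('side');crop('side',(180,160,360,320),4,'pics/s7.png',a)
go(.5235,.035,.048,2)
E
```

```text
time: 15.1
tcp_pos: [0.5233, 0.0335, 0.0491]
orientation: [1.0, 0.017, -0.0, 0.0]
force: [0.6, -0.1, 0.7]
gripper_width: 0.005
t 15.15 tcp [0.5233 0.034  0.0492] yaw 2.01 tilt 0.01 w 0.002 F [-0.4  0.2 -0.9]
tool delta [ 0.0002 -0.001   0.0012] twist 0.001
```

View pics/s7.png

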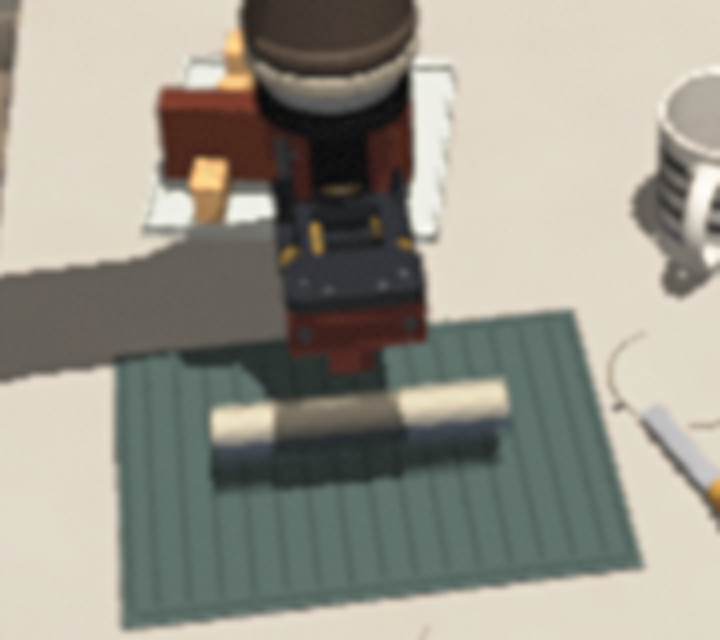

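```bash

python3 -m handwheel '[{"hand":1,"dx":0,"dy":0,"dz":0,"twist":0},{"hand":-1,"dx":0,"dy":0,"dz":-0.02,"twist":0},{"hand":-1,"dx":0,"dy":0,"dz":-0.03,"twist":0},{"hand":-1,"dx":0,"dy":-0.03,"dz":-0.03,"twist":0},{"hand":-1,"dx":0,"dy":-0.04,"dz":0,"twist":0},{"hand":-1,"dx":0,"dy":-0.04,"dz":0,"twist":0},{"hand":-1,"dx":0,"dy":-0.04,"dz":0,"twist":0},{"hand":-1,"dx":0,"dy":-0.04,"dz":0,"twist":0},{"hand":-1,"dx":0,"dy":0,"dz":0,"twist":0}]'
python3 - <<'E'
from h import *
a=camera('side');crop('side',(180,200,360,320),4,'pics/s8.png',a)
b=camera('top');crop('top',(260,200,380,330),5,'pics/t8.png',b)
go(.5235,.035,.048,2)
E
```

```text
time: 16.05
tcp_pos: [0.5149, 0.2316, 0.1298]
orientation: [1.0, 0.022, 0.0, -0.002]
force: [-0.3, 0.4, -0.4]
gripper_width: 0.692
t 16.15 tcp [0.516  0.2255 0.129 ] yaw 2.22 tilt 0.03 w 0.786 F [ 0.2 -0.2 -0.6]
tool delta [0.0002 0.1907 0.081 ] twist 0.036
```

View pics/s8.png

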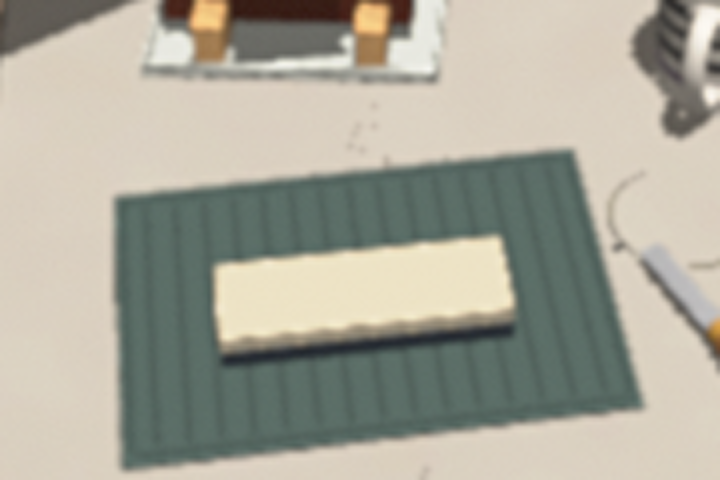

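View pics/t8.png

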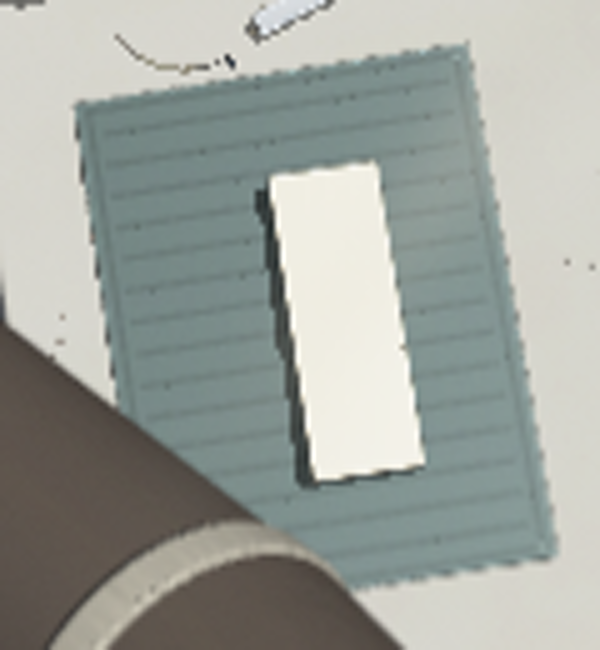

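```bash
python3 - <<'E'
from h import *
P=px2w('top',np.array([(270,177),(376,163),(315,482),(424,466)])/5+(260,200)-.4,.025)
S=px2w('side',np.array([(215,264),(500,237),(220,340),(513,318)])/4+(180,200)-.4,.025)
for A in(P,S):
  print(A[:,:2].round(3).tolist(),A.mean(0).round(4))
for a,b in((P[0],P[2]),(P[1],P[3]),(S[1],S[0]),(S[3],S[2])): print(np.degrees(np.arctan2(*(a-b)[[1,0]])))
E
```

```text
[[0.599, 0.024], [0.6, -0.028], [0.449, 0.02], [0.45, -0.033]] [ 0.5243 -0.0043  0.025 ]
[[0.451, 0.018], [0.6, 0.021], [0.453, -0.037], [0.6, -0.039]] [ 0.5263 -0.0093  0.025 ]
1.4955343296532282
1.6614204987641736
1.1121093826034627
-0.7709726381369066
```

```bash

python3 -m handwheel '[{"hand":-1,"dx":-0.005,"dy":0.035,"dz":0,"twist":0},{"hand":-1,"dx":-0.005,"dy":0.035,"dz":0,"twist":0},{"hand":-1,"dx":-0.005,"dy":0.035,"dz":0,"twist":0},{"hand":-1,"dx":-0.005,"dy":0.035,"dz":0,"twist":0},{"hand":-1,"dx":-0.005,"dy":0.035,"dz":0,"twist":0},{"hand":-1,"dx":-0.005,"dy":0.035,"dz":0.03,"twist":0},{"hand":-1,"dx":0,"dy":0.02,"dz":0.03,"twist":0},{"hand":-1,"dx":0,"dy":0,"dz":0.01,"twist":0},{"hand":-1,"dx":0,"dy":0,"dz":0,"twist":0},{"hand":-1,"dx":0,"dy":0,"dz":0,"twist":0}]'
python3 - <<'E'
from h import *
go(.4945,-.0055,.006,1.8)
E
```

```text
time: 17.15
tcp_pos: [0.4953, -0.0055, 0.06]
orientation: [1.0, 0.018, 0.0, -0.0]
force: [-0.6, 0.9, 0.8]
gripper_width: 1.0
t 17.15 tcp [ 0.4953 -0.0055  0.06  ] yaw 2.1 tilt 0.06 w 1.0 F [-0.6  0.9  0.8]
tool delta [-0.0008 -0.      0.054 ] twist 0.051
```

```bash

python3 -m handwheel '[{"hand":-1,"dx":0,"dy":0,"dz":0.025,"twist":0},{"hand":-1,"dx":0,"dy":0,"dz":0.02,"twist":0},{"hand":-1,"dx":0,"dy":0,"dz":0.009,"twist":0},{"hand":-1,"dx":0,"dy":0,"dz":0,"twist":0},{"hand":-1,"dx":0,"dy":0,"dz":0,"twist":0},{"hand":1,"dx":0,"dy":0,"dz":0,"twist":0},{"hand":1,"dx":0,"dy":0,"dz":0,"twist":0},{"hand":1,"dx":0,"dy":0,"dz":0,"twist":0},{"hand":1,"dx":0,"dy":0,"dz":0,"twist":0},{"hand":1,"dx":0,"dy":0,"dz":0,"twist":0},{"hand":1,"dx":0,"dy":0,"dz":0,"twist":0},{"hand":1,"dx":0,"dy":0,"dz":0,"twist":0},{"hand":1,"dx":0,"dy":0,"dz":0,"twist":0}]' 50
python3 - <<'E'
from h import *
go(.4945,-.0055,.006,1.8)
E
```

```text
time: 18.45
tcp_pos: [0.4949, -0.0065, 0.0054]
orientation: [1.0, 0.018, 0.0, 0.0]
force: [-2.2, 0.8, 4.8]
gripper_width: 0.611
t 18.45 tcp [ 0.4949 -0.0065  0.0054] yaw 2.05 tilt 0.01 w 0.611 F [-2.2  0.8  4.8]
tool delta [-0.0004 -0.001  -0.0006] twist 0.042
```

```bash

python3 -m handwheel '[{"hand":1,"dx":0,"dy":0,"dz":-0.005,"twist":0},{"hand":1,"dx":0,"dy":0,"dz":-0.015,"twist":0},{"hand":1,"dx":0,"dy":0,"dz":-0.02,"twist":0},{"hand":1,"dx":0,"dy":0,"dz":-0.02,"twist":0},{"hand":1,"dx":0,"dy":0,"dz":-0.02,"twist":0},{"hand":1,"dx":0,"dy":0,"dz":-0.01,"twist":0},{"hand":1,"dx":0,"dy":0,"dz":0,"twist":0},{"hand":1,"dx":0,"dy":0,"dz":0,"twist":0}]' 50
python3 - <<'E'
from h import *
a=camera('side');crop('side',(180,160,360,320),4,'pics/s9.png',a)
go(.5245-.03,-.297,.0984,4.7)
E
```

```text
time: 19.25
tcp_pos: [0.4943, -0.0068, 0.0946]
orientation: [1.0, 0.018, -0.0, 0.0]
force: [-0.4, 0.7, -4.3]
gripper_width: 0.612
t 19.3 tcp [ 0.4941 -0.0068  0.0943] yaw 2.04 tilt 0.09 w 0.61 F [-0.2  0.2 -2.9]
tool delta [-0.0099  0.2901 -0.0041] twist -0.443
```

View pics/s9.png

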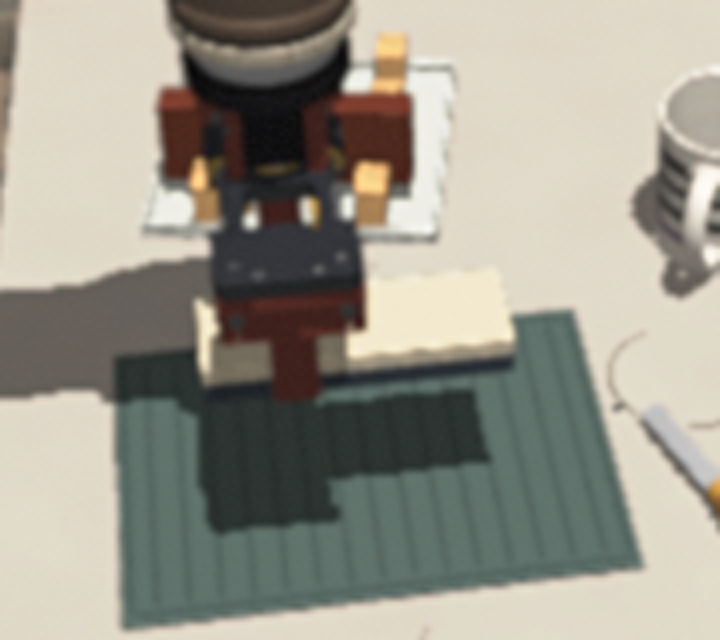

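```bash
cat > ov.py <<'E'
from h import *
import sys
x,y,yaw=map(float,sys.argv[1:4])
c,s=np.cos(np.radians(yaw)),np.sin(np.radians(yaw))
def W(p): p=np.array(p,float);return np.c_[x+c*p[:,0]-s*p[:,1],y+s*p[:,0]+c*p[:,1],p[:,2]]
polys=[([(-93,-23,26),(93,-23,26),(93,23,26),(-93,23,26)],(0,255,255)),
([(-79,-23,26),(79,-23,26),(79,23,26),(-79,23,26)],(0,255,0)),
([(83,-23,39),(93,-23,39),(93,23,39),(83,23,39)],(255,0,255)),
([(-83,-23,39),(-93,-23,39),(-93,23,39),(-83,23,39)],(255,0,255))]
out=[]
for cam,box,f in(('top',(425,200,475,300),6),('side',(210,365,350,425),5)):
    im=cv2.imread(f'pics/{cam}0.png')
    l,t,r,b=box;im=cv2.resize(im[t:b,l:r],None,fx=f,fy=f,interpolation=cv2.INTER_CUBIC)
    raw=im.copy()
    for p,col in polys:
        q=(w2px(cam,W(np.array(p)/1000.))-(l,t)+.5)*f
        cv2.polylines(im,[np.int32(q)],True,col,1)
    cv2.imwrite(f'pics/ov_{cam}_{sys.argv[4]}.png',np.hstack([raw,im]) if cam=='top' else np.vstack([raw,im]))
E
python3 ov.py .5244 -.2965 4.8 a
```

```text
(no output)
```

View pics/ov_top_a.png

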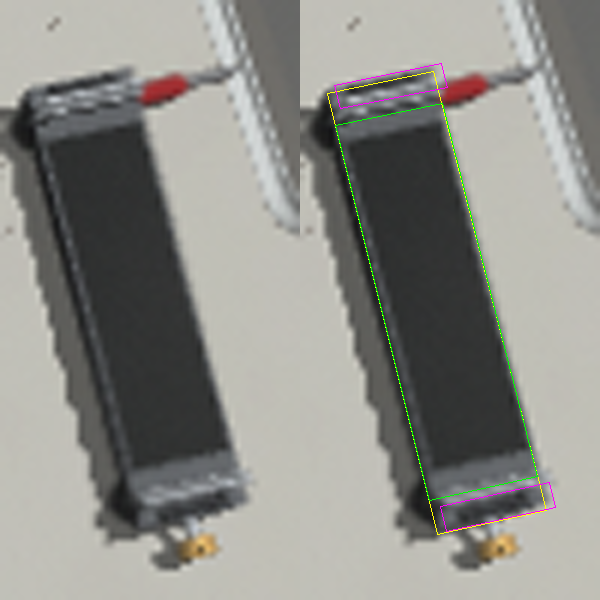

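View pics/ov_side_a.png

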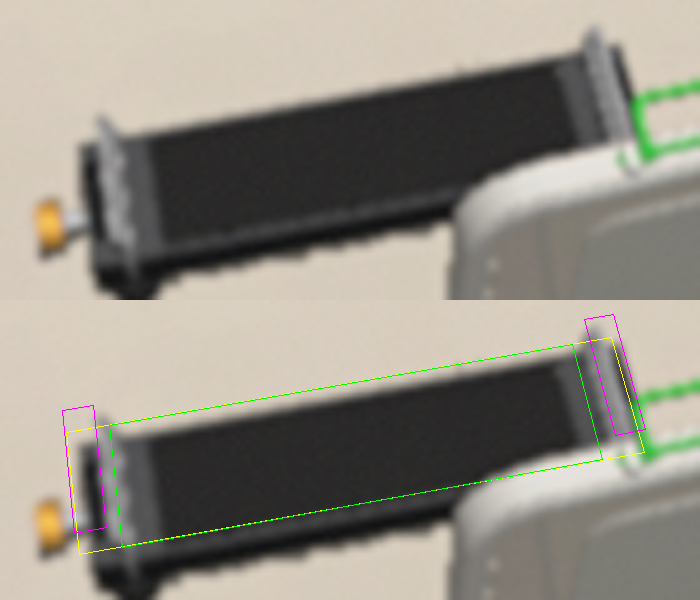

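```bash
python3 ov.py .5265 -.2985 4.8 b
```

```text
(no output)
```

View pics/ov_top_b.png

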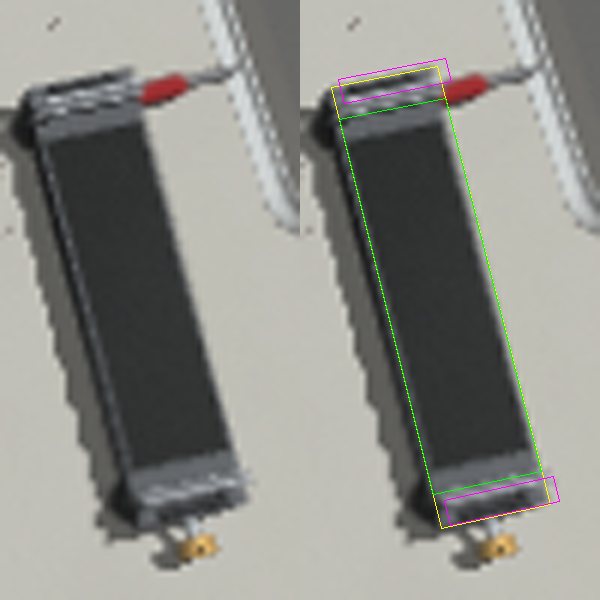

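View pics/ov_side_b.png

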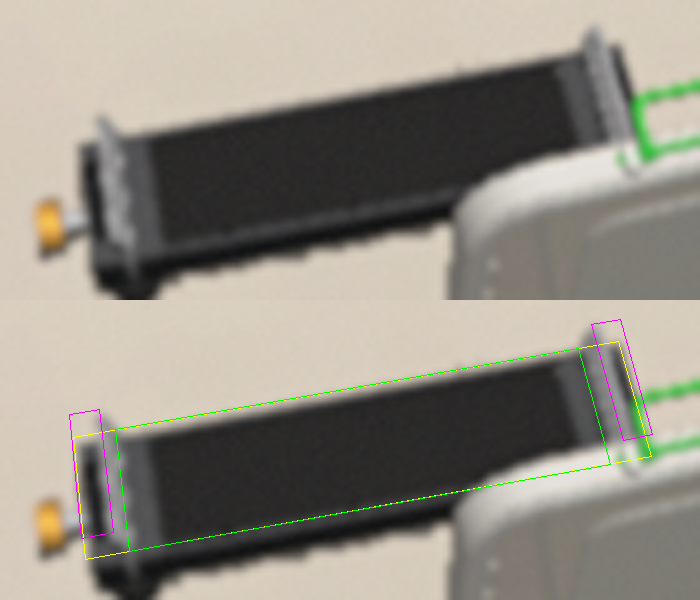

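```bash

python3 -m handwheel '[{"hand":1,"dx":0,"dy":0,"dz":0,"twist":-0.46},{"hand":1,"dx":-0.001,"dy":0.01,"dz":0,"twist":0},{"hand":1,"dx":-0.002,"dy":0.02,"dz":0,"twist":0},{"hand":1,"dx":-0.002,"dy":0.03,"dz":0,"twist":0},{"hand":1,"dx":-0.002,"dy":0.03,"dz":0,"twist":0},{"hand":1,"dx":-0.002,"dy":0.03,"dz":0,"twist":0},{"hand":1,"dx":-0.003,"dy":0.03,"dz":0,"twist":0},{"hand":1,"dx":-0.003,"dy":0.03,"dz":0,"twist":0},{"hand":1,"dx":-0.003,"dy":0.03,"dz":0,"twist":0},{"hand":1,"dx":-0.002,"dy":0.03,"dz":0,"twist":0},{"hand":1,"dx":-0.002,"dy":0.03,"dz":0,"twist":0},{"hand":1,"dx":-0.001,"dy":0.015,"dz":0,"twist":0},{"hand":1,"dx":0,"dy":0.008,"dz":0,"twist":0},{"hand":1,"dx":0,"dy":0,"dz":0,"twist":0},{"hand":1,"dx":0,"dy":0,"dz":0,"twist":0}]' 50
python3 - <<'E'
from h import *
go(.4959,-.3005,.055,4.8)
E
```

```text
time: 20.8
tcp_pos: [0.4967, -0.2988, 0.095]
orientation: [0.999, 0.043, -0.0, -0.001]
force: [0.2, 0.5, -2.7]
gripper_width: 0.609
t 20.8 tcp [ 0.4967 -0.2988  0.095 ] yaw 4.89 tilt 0.07 w 0.609 F [ 0.2  0.5 -2.7]
tool delta [-0.0009  0.0017  0.04  ] twist 0.015
```

```bash

python3 -m handwheel '[{"hand":1,"dx":-0.001,"dy":0.0017,"dz":0.02,"twist":0},{"hand":1,"dx":0,"dy":0,"dz":0.02,"twist":0},{"hand":1,"dx":0,"dy":0,"dz":0,"twist":0},{"hand":1,"dx":0,"dy":0,"dz":0,"twist":0}]' 50
python3 - <<'E'
from h import *
go(.4959,-.3005,.0284,4.8)
crop('side',(210,345,350,440),5,'pics/s10.png')
crop('top',(415,190,475,300),6,'pics/t10.png')
E
```

```text
time: 21.2
tcp_pos: [0.4959, -0.3008, 0.0555]
orientation: [0.999, 0.043, -0.0, -0.0]
force: [-0.3, 0.9, -3.2]
gripper_width: 0.609
t 21.2 tcp [ 0.4959 -0.3008  0.0555] yaw 4.91 tilt 0.05 w 0.609 F [-0.3  0.9 -3.2]
tool delta [-0.     -0.0003  0.0271] twist 0.019
```

View pics/s10.png

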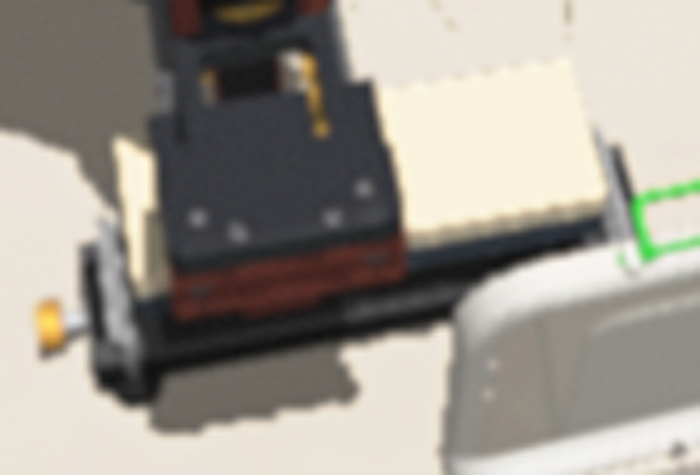

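View pics/t10.png

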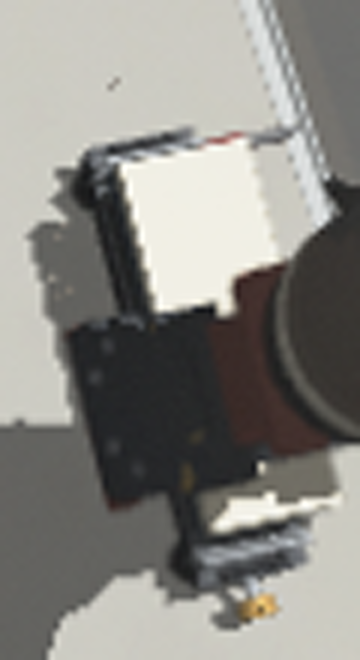

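```bash
python3 - <<'E'
from h import *
P=px2w('top',np.array([(119,165),(244,140),(211,530),(340,492)])/6+(415,190)-.4,.075)
S=px2w('side',np.array([(570,60),(608,200),(115,135),(133,290)])/5+(210,345)-.4,.075)
for A in(P,S): print(A[:,:2].round(4).tolist(),A.mean(0).round(4))
E
```

```text
[[0.5981, -0.265], [0.6024, -0.317], [0.4504, -0.2774], [0.4587, -0.3309]] [ 0.5274 -0.2976  0.075 ]
[[0.5996, -0.268], [0.604, -0.3226], [0.4505, -0.2796], [0.4551, -0.3368]] [ 0.5273 -0.3017  0.075 ]
```

```bash

python3 -m handwheel '[{"hand":1,"dx":-0.001,"dy":0,"dz":0.01,"twist":0},{"hand":1,"dx":0,"dy":0,"dz":0.01,"twist":0},{"hand":1,"dx":0,"dy":0,"dz":0.004,"twist":0},{"hand":1,"dx":0,"dy":0,"dz":0.001,"twist":0},{"hand":1,"dx":0,"dy":0,"dz":0,"twist":0},{"hand":1,"dx":0,"dy":0,"dz":0,"twist":0}]' 50
python3 -m handwheel '[{"hand":1,"dx":0,"dy":0,"dz":0.001,"twist":0},{"hand":1,"dx":0,"dy":0,"dz":0,"twist":0},{"hand":1,"dx":0,"dy":0,"dz":0,"twist":0}]' 50
python3 -m handwheel '[{"hand":1,"dx":0,"dy":0,"dz":0.001,"twist":0},{"hand":1,"dx":0,"dy":0,"dz":0,"twist":0},{"hand":1,"dx":0,"dy":0,"dz":0,"twist":0}]' 50
```

```text
time: 21.9
tcp_pos: [0.4948, -0.3024, 0.0304]
orientation: [0.999, 0.042, 0.0, 0.0]
force: [0.0, -0.4, -4.0]
gripper_width: 0.612
time: 22.2
tcp_pos: [0.4947, -0.3024, 0.0294]
orientation: [0.999, 0.042, 0.0, 0.0]
force: [0.2, 1.0, -2.5]
gripper_width: 0.611
time: 22.5
tcp_pos: [0.4948, -0.3024, 0.0285]
orientation: [0.999, 0.042, 0.0, 0.0]
force: [0.0, -0.2, 0.2]
gripper_width: 0.609
```

```bash

python3 -m handwheel '[{"hand":1,"dx":0,"dy":0,"dz":0.0005,"twist":0},{"hand":1,"dx":0,"dy":0,"dz":0,"twist":0},{"hand":1,"dx":0,"dy":0,"dz":0,"twist":0}]' 50
python3 - <<'E'
from h import *
go(.4959,-.3005,.0284,4.8)
crop('side',(210,345,350,440),5,'pics/s11.png')
crop('top',(415,190,475,300),6,'pics/t11.png')
E
```

```text
time: 22.8
tcp_pos: [0.4948, -0.3024, 0.0285]
orientation: [0.999, 0.042, 0.0, 0.0]
force: [-2.9, 0.5, 5.8]
gripper_width: 0.609
t 22.8 tcp [ 0.4948 -0.3024  0.0285] yaw 4.81 tilt 0.03 w 0.609 F [-2.9  0.5  5.8]
tool delta [ 0.0013 -0.0018  0.0001] twist 0.002
```

View pics/s11.png

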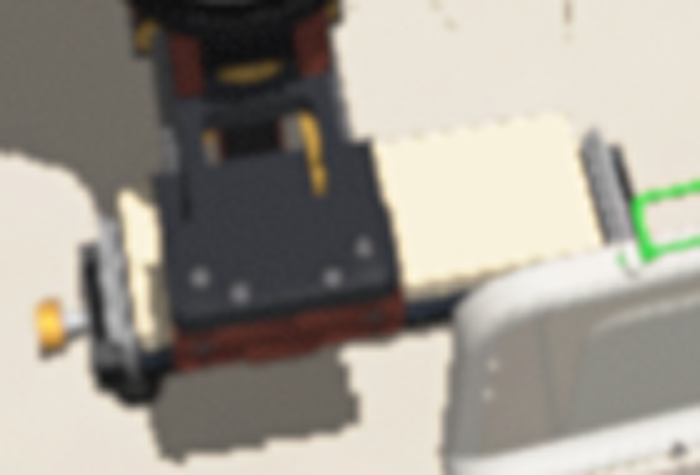

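View pics/t11.png

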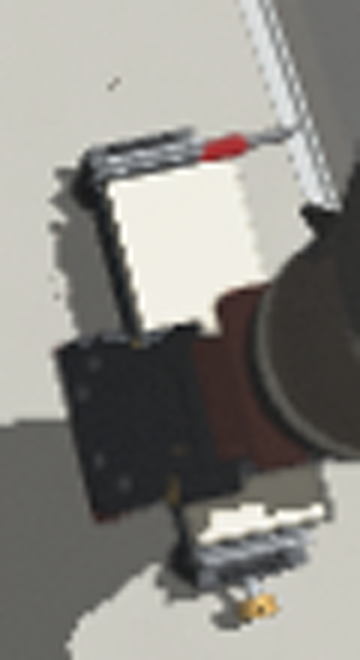

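```bash

python3 -m handwheel '[{"hand":1,"dx":0,"dy":0,"dz":-0.0005,"twist":0},{"hand":1,"dx":0,"dy":0,"dz":0,"twist":0},{"hand":-0.5,"dx":0,"dy":0,"dz":0,"twist":0},{"hand":-0.8,"dx":0,"dy":0,"dz":0,"twist":0},{"hand":-0.8,"dx":0,"dy":0,"dz":0,"twist":0},{"hand":-0.8,"dx":0,"dy":0,"dz":0,"twist":0},{"hand":-0.8,"dx":0,"dy":0,"dz":0,"twist":0},{"hand":-0.8,"dx":0,"dy":0,"dz":0,"twist":0},{"hand":-0.8,"dx":0,"dy":0,"dz":-0.01,"twist":0},{"hand":-0.8,"dx":0,"dy":0,"dz":-0.03,"twist":0},{"hand":-0.8,"dx":0,"dy":0,"dz":-0.04,"twist":0},{"hand":-0.8,"dx":0,"dy":0,"dz":-0.04,"twist":0},{"hand":-0.8,"dx":-0.02,"dy":-0.04,"dz":-0.03,"twist":0},{"hand":-0.8,"dx":-0.02,"dy":-0.04,"dz":0,"twist":0},{"hand":-0.8,"dx":-0.02,"dy":-0.04,"dz":0,"twist":0},{"hand":-0.8,"dx":-0.02,"dy":-0.04,"dz":0,"twist":0},{"hand":-0.8,"dx":0,"dy":-0.04,"dz":0,"twist":0},{"hand":-0.8,"dx":0,"dy":-0.04,"dz":0,"twist":0},{"hand":-0.8,"dx":0,"dy":0,"dz":0,"twist":0},{"hand":-0.8,"dx":0,"dy":0,"dz":0,"twist":0}]'
python3 - <<'E'
from h import *
go(.4959,-.3005,.0284,4.8)
a=camera('side');b=camera('top')
crop('side',(210,345,350,440),5,'pics/s12.png',a)
crop('top',(415,190,475,300),6,'pics/t12.png',b)
cv2.imwrite('pics/top12.png',b[:,:,::-1])
for n in('oilstone_center','chisel','water_mug','sanding_block'):
    print(n,[(np.round(x['rect']),round(x['score'],2)) for c in('top','side') for x in look_for(c,n)[:1]])
E
```

```text
time: 24.9
tcp_pos: [0.3967, -0.0723, 0.1769]
orientation: [0.999, 0.043, 0.001, 0.001]
force: [0.4, -1.3, -1.0]
gripper_width: 0.905
t 24.9 tcp [ 0.3967 -0.0723  0.1769] yaw 4.94 tilt 0.09 w 0.905 F [ 0.4 -1.3 -1. ]
tool delta [0.079  0.2358 0.1488] twist 0.024
oilstone_center [(array([218., 252., 235., 318.]), 0.66), (array([216., 181., 286., 210.]), 0.6)]
chisel [(array([310., 167., 373., 204.]), 0.89), (array([341., 260., 392., 319.]), 0.87)]
water_mug [(array([223., 156., 271., 199.]), 0.94), (array([342., 177., 383., 228.]), 0.8)]
sanding_block [(array([400., 170., 425., 197.]), 0.85), (array([362., 343., 398., 378.]), 0.76)]
```

View pics/s12.png

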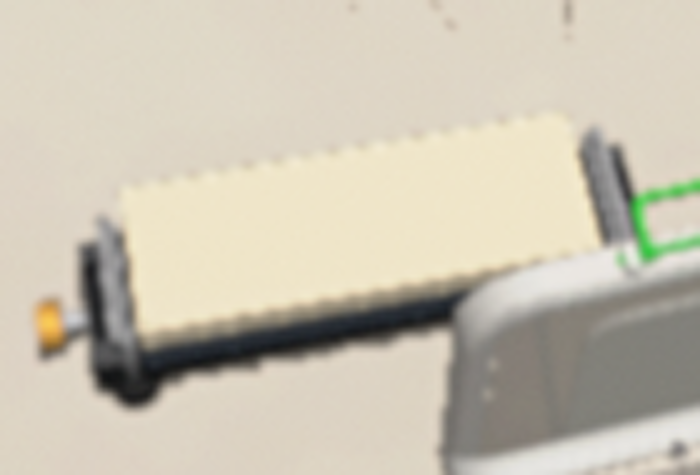

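View pics/t12.png

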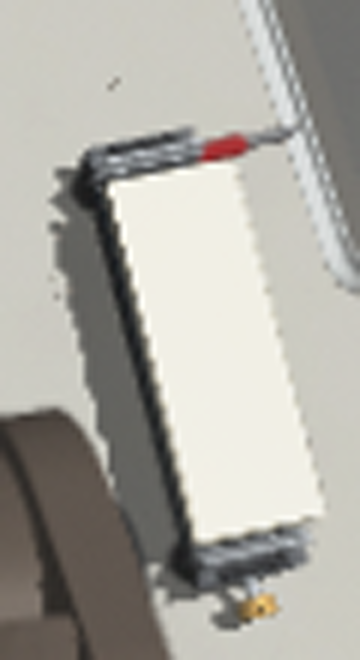

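View pics/top12.png

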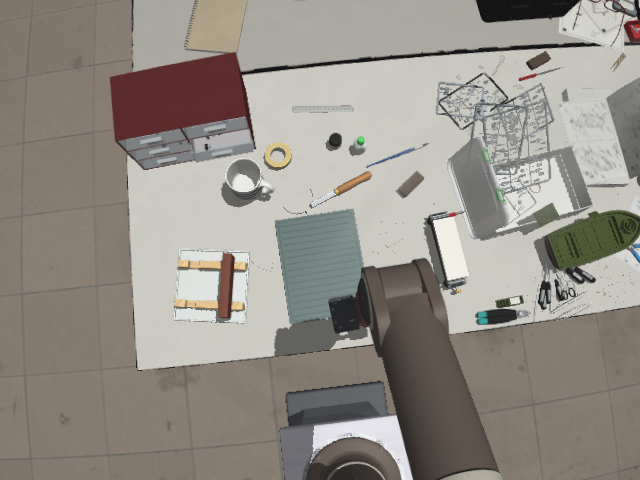

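```bash
python3 - <<'E'
from h import *
P=px2w('top',np.array([(108,184),(236,164),(193,543),(324,516)])/6+(415,190)-.4,.048)
S=px2w('side',np.array([(570,115),(605,243),(120,187),(135,345)])/5+(210,345)-.4,.048)
for A in(P,S): print(A[:,:2].round(4).tolist(),A.mean(0).round(4))
for a,b in((P[0],P[2]),(P[1],P[3])): print(np.degrees(np.arctan2(*(a-b)[[1,0]])))
E
```

```text
[[0.5965, -0.2665], [0.5986, -0.3204], [0.4484, -0.2769], [0.4525, -0.3315]] [ 0.524  -0.2988  0.048 ]
[[0.5997, -0.2706], [0.6041, -0.3207], [0.4496, -0.2809], [0.4533, -0.3393]] [ 0.5267 -0.3029  0.048 ]
4.029502349327104
4.3471033864748705
```

```bash
python3 -c "
from cell import *
print(job_done()); print(state()['time'])"
```

```text
the job is handed in; nothing more can be done
None
the job is handed in; nothing more can be done
```

The two-tone stone now lies in the holder, cream face up and released, and I handed the job in at about 25 s of the 59 s. No verdict was reported, so the results below are from my own checks.

**What I did:** I took the stone out of the rack and stood it on its long edge on the mat, then let go. A light push with the closed fingers tipped it cream face up. I then gripped it across its width, about 30 mm off centre so the gripper's body cleared the open case lid, and laid it between the end stops.

**Position in the holder:**

| Measure | Reading | Allowed |
|---|---|---|
| Offset along the holder | about 1 mm (top camera 2 mm) | 7 mm |
| Offset across the holder | about 2–3 mm (side camera 4 mm) | 10 mm |
| Angle off the holder's line | about 0.01 rad | 0.12 rad |

- **Disagreement:** The two cameras differ by about 3 mm along and 4 mm across for the stone's centre. That is a little more than their stated calibration, but both readings fall within the limits.
- **Height and level:** I did not measure these separately from the pictures. The fingers were at the expected seated height when the stone touched down, and both views show it flat between the stops.
- **Bystanders:** The networks found the brown stone, chisel, mug and sanding block within about 3 pixels (roughly 6 mm) of where they started.
- **Arm:** It ended well clear, touching nothing.

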